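# Show a microscope eyepiece to the webcam

### The job

Draw the taller and wider of the microscope's two eyepieces out of its tube and hold it up to the webcam on the small tripod, so that a colleague on the video call can check its lower lens for dust: the bare metal end of the eyepiece squarely facing the camera, centred in front of the camera lens and about 10 cm from it. Finish while still holding it there in the gripper, quite still. Leave the other eyepiece in its tube, do not touch the camera or its tripod, do not disturb the bottle or the calculator, and do not drop the eyepiece or lay it on the desk.

Things in the scene. Friction and masses are not known exactly. Their poses are not given: they have to be found in the camera images.
- microscope: White and black binocular microscope, 340 mm tall, fixed to the desk, on its left or right half, turned up to 20 degrees. Origin: centre of its underside; z up; the eyepieces lean out over its -x side (front). Foot 230 (x) by 170 (y) by 51 mm; stage 145 mm wide, 123 mm high; limb at its +x side, focus knobs reaching y = +-68 mm at 72 mm height.
- eyepiece_tubes: Its two parallel steel eyepiece tubes. Origin midway between their mouths, 93 mm to the microscope's -x side, 303 mm high. z: outward along the tubes, 45 degrees up to the microscope's front; y: level, across both tubes. Tube axes at y = +32 and -32 mm, mouths at z = 0, outside diameter 31, smooth bore 25, 40 mm deep, no catch. Prism box, 112 (y) by 46 mm, begins at z = -40 mm.
- tall_eyepiece: Taller, wider eyepiece, loose in either tube: black round head, diameter 36, 34 mm long, above a bare steel barrel, diameter 23.2, 28 mm long, plugged into the tube with 0.9 mm play all round, held by its weight only (60 to 120 g). Origin on its axis at the shoulder that sits on the tube mouth; z along the axis from barrel to head (at first outward). Head z = 0 to 34, barrel 0 to -28 mm.
- tall_eyepiece_foot (a point): Centre of the tall eyepiece's lower lens, at the free end of its barrel: 28 mm below its origin along its axis. Frame turned as the eyepiece.
- short_eyepiece: The other eyepiece, in the other tube, same make: head 28 mm in diameter and only 14 mm long, same barrel; about 50 g. Origin and axes as for the tall one. Its axis is 64 mm from the tall one's axis. To be left in place.
- tripod: Black three-legged mini tripod of the webcam, fixed to the desk; legs reach 63 mm from its middle. Origin: on the desk at its middle, z up. Webcam and tripod together stand 0.14 m high. Stands on the other side of the desk from the microscope, turned up to 23 degrees either way.
- webcam: Webcam on the tripod: black bar 92 mm wide (y), 30 mm high (x) and 28 mm deep (z), round lens in a grey ring in the middle of its front. Origin: centre of the lens's front, 12 mm to the tripod's -x side and 128 mm above the desk. z is the direction in which it looks: up and towards the tripod's -x side (roughly the robot's side), 30 degrees from straight up; y is level.
- bottle: Bystander: brown reagent bottle with yellow cap, 46 mm diameter, 85 mm tall, standing. Origin: centre of its underside.
- calculator: Bystander: black desk calculator lying flat, 155 x 105 x 16 mm. Origin: centre of its underside.
There are look-alikes about, which are no part of the job. Leave any blue or red look-alike of the tall_eyepiece alone.

How it is judged (in metres and radians):
On the way:
1. the tall eyepiece has been drawn out of its tube and is in the gripper (distance of tall_eyepiece_foot from where it was at the start of the episode above 0.035 m and contact force between the fingers and tall_eyepiece above 0.5 N and contact force between tall_eyepiece and microscope below 0.1 N), for 0.2 s.
At the end, for the whole second after the job is handed in: Tall eyepiece in the fingers only, at rest: lower lens 70 to 130 mm in front of the webcam lens, within 20 mm of its line of sight both ways, axis within 15 degrees of it, barrel end nearer the camera. Short eyepiece moved under 6 mm, bottle and calculator under 20 mm (contact force between the fingers and tall_eyepiece above 0.5 N and contact force between tall_eyepiece and microscope below 0.1 N and contact force between tall_eyepiece and tripod below 0.1 N and contact force between tall_eyepiece and short_eyepiece below 0.1 N and contact force between tall_eyepiece and bottle below 0.1 N and contact force between tall_eyepiece and calculator below 0.1 N and z of tall_eyepiece_foot in the frame of webcam between 0.07 and 0.13 m and x of tall_eyepiece_foot in the frame of webcam between -0.02 and 0.02 m and y of tall_eyepiece_foot in the frame of webcam between -0.02 and 0.02 m and angle between the z axis of tall_eyepiece and the z axis of webcam, either way round below 0.2618 rad and height (world z) of tall_eyepiece_foot above 0.14 m and angle between tall_eyepiece's own z axis and vertical below 1.2 rad and linear speed of tall_eyepiece below 0.03 m/s and angular speed of tall_eyepiece below 0.3 rad/s and distance of short_eyepiece from where it was at the start of the episode below 0.006 m and distance of each of bottle, calculator from where it was at the start of the episode below 0.02 m); the arm keeps its last pose, push and grip.
It fails at once if the webcam or its tripod is touched (contact force between any of tall_eyepiece, the fingers, the arm and tripod above 1 N).
It fails at once if the tall eyepiece is dropped or laid on the desk (height (world z) of tall_eyepiece below 0.05 m).
It fails at once if the other eyepiece is pulled out or shoved (distance of short_eyepiece from where it was at the start of the episode above 0.01 m).
It fails at once if the bottle or the calculator is disturbed (distance of any of bottle, calculator from where it was at the start of the episode above 0.03 m or angle between bottle's own z axis and vertical above 0.5 rad).
It also fails if it takes over 38 s, if anything falls off the work surface, if the arm or the gripper's body presses on something with over 40 N, if the wrist force passes 120 N, or if a joint passes its speed limit or range.

### The arm

A 7-joint arm with a two-finger parallel gripper is mounted at the origin on the work surface. World frame = base frame: x ahead of the robot, y to its left, z up, the work surface at z = 0. Lengths are in mm, angles in rad, forces in N, time in s.
With the tool pointing down it reaches from about 400 to 875 mm from the base axis. Payload 4.4 kg.
Tool frame: the origin (TCP) lies on the centre line of the jaws, within the pads' length; the fingertips stand 8 mm ahead of it and the grasp point (between the pads) lies 11 mm behind it; x points along the fingers, z is the direction in which the jaws open and shut, and the axes are right-handed (so a half turn about x gives the same grasp; the last joint's range is limited). The gripper opens to 85 mm and grips with 20 to 120 N. Pads are 22 mm wide; open, the fingers measure 114 mm over their backs; the gripper's body (76 mm by 85 mm) begins 54 mm behind the grasp point. The pads swing forward as they close: fully open they stand 13 mm farther back than shut.
Start: joints at [1.045, 0.628, 0.038, 1.517, -0.027, 0.996, -0.02], TCP at [288.478, -582.493, 239.313] pointing down, gripper open.
Joint ranges: [-3.06, 3.06], [-0.37, 2.12], [-1.25, 1.32], [0.18, 2.47], [-1.1, 4.24], [0.23, 1.98], [-2.94, 2.94]. Speed limits (rad/s): [2.57, 2.57, 3.14, 3.14, 3.14, 3.14, 3.14].

### API

Orientations are given as [roll, pitch, yaw] about the fixed x, y, z axes, in that order (R = Rz(yaw) Ry(pitch) Rx(roll)).
In Python, from cell import ctrl, get_image, camera_params gives the robot as it stands. The module is installed in compiled form; this text tells all that it offers.
- The arm moves only by the shell command python3 -m handwheel 'ROWS'. ROWS is text: rows parted by semicolons, each of 7 numbers parted by spaces: the opening, from -1 (shut) to 1 (fully open), then the shift along the tool's x, y, z in mm, then the turn, a rotation vector about the tool's x, y, z in rad. In form: grip x y z wx wy wz; .... A call has 1 to 10 rows; each row shifts and turns the pose as measured when the row begins, along the tool's axes as they then stand; what a row does not reach is not made up. A row lasts 1/10 s, in which the tool goes at most 50 mm and 8.59 degrees, less where a joint would pass 70% of its speed; a pose out of reach is approached as far as the arm can. A call with a gripper value outside its range is refused whole. The fingers move at their own pace and stop on an object; the grip force is fixed at half the most. Time passes only in rows, so rows that do not move let the fingers close. It gives the time, the measured TCP pose, the force and the opening at its end, in the units of the state.
- ctrl.read_state(): the state, without advancing time (a new reading comes with each control period).
- get_image(name): name is "scene" or "top" or "wrist"; returns the picture (400x640x3 uint8, blue, green, red); there is no depth.
- camera_params(name): a dict with "fx", "fy", "cx", "cy" (pixels), "k1" (the pictures are not rectified: a ray, as slopes to the right and down, at radius r is drawn at 1 + k1 r^2 times it, then the intrinsics apply), "eye" and "orientation" of the camera in the world. Camera axes: x right, y up, looking along -z (the intrinsics and any distortion apply to the point x, -y, -z); pixel columns grow to the right and rows downward; lengths in mm; the calibration is good to about 2 mm. A picture is of the moment at which its call begins: read the wrist's pose just before it. camera_params takes no time and is no camera call; for the wrist camera it gives the pose at the moment of the call.
- ctrl.finish_job(): hands the job in, once; it reports no verdict.
The state is a dict: "clock": time; "qpos": joint angles; "qd": joint speeds; "tau": joint torques, N m; "eef_pos": TCP position; "tool_rot": TCP orientation; "force": force on the tool from outside, world axes, zero at the start; "torque": the same for the moment, N m; "width": finger opening in mm.
Only numpy, scipy, OpenCV 4.12 (cv2) and the standard library are available. Lean on these libraries where they do the work, as an engineer would, in place of code of your own. Each camera call takes 0.05 s, during which the arm holds its last target.

## Working session

There is one attempt and no reset: what is moved stays moved. The work goes in short steps, Python scripts to look and compute and a shell command to move; the robot and the scene stay as the last step left them, time stands still between calls to the robot, and variables do not carry over. Pictures are saved under pics/ and viewed, and the job is handed in when it is done.

```bash
mkdir -p pics; ls; python3 - <<'E'
from cell import ctrl,get_image,camera_params
import cv2
print(ctrl.read_state())
for n in ["scene","top","wrist"]:
    print(n,camera_params(n)); cv2.imwrite(f"pics/{n}0.png",get_image(n))
E
```

```text
pics
{'clock': 0.0, 'qpos': array([ 1.04520883,  0.6293395 ,  0.03841405,  1.51840903, -0.0269959 ,
        0.99629552, -0.01998326]), 'qd': array([-0.00101866,  0.00115619,  0.0010778 ,  0.00074917,  0.001478  ,
        0.00271154,  0.00088663]), 'tau': array([ 2.78191383e-04, -5.63402438e+01,  1.22639392e+00, -1.93441647e+01,
        1.10561712e-02,  1.05474971e-02,  2.59544493e-05]), 'eef_pos': array([ 288.2009609 , -581.91041292,  238.37974499]), 'tool_rot': array([-3.13482033,  1.56886206,  2.03739677]), 'force': array([0.51110214, 0.53150463, 0.19107743]), 'torque': array([ 0.01754227, -0.03588533, -0.00382352]), 'width': 85.21514486728985}
scene {'fx': 505.40748356803454, 'fy': 505.40748356803454, 'cx': 323.5258431637792, 'cy': 198.53826391273245, 'k1': -0.05152838360046854, 'eye': array([ 369.73775579,  803.32082692, 1022.92386325]), 'orientation': array([ 0.76282231,  0.01578936, -2.93864806])}
top {'fx': 412.39348044495443, 'fy': 412.39348044495443, 'cx': 315.3820533712548, 'cy': 203.39200604244056, 'k1': 0.028927051936064565, 'eye': array([ 365.45958862,   16.41013333, 1123.99745015]), 'orientation': array([ 2.12395724e-01,  1.17720137e-03, -1.59138782e+00])}
wrist {'fx': 293.72007812755254, 'fy': 293.72007812755254, 'cx': 321.8986435187294, 'cy': 206.14968757021032, 'k1': -0.03710695140409853, 'eye': array([ 361.09660925, -545.73583671,  373.27194258]), 'orientation': array([-0.32727689,  0.00182715, -1.11150616])}
```

View pics/scene0.png

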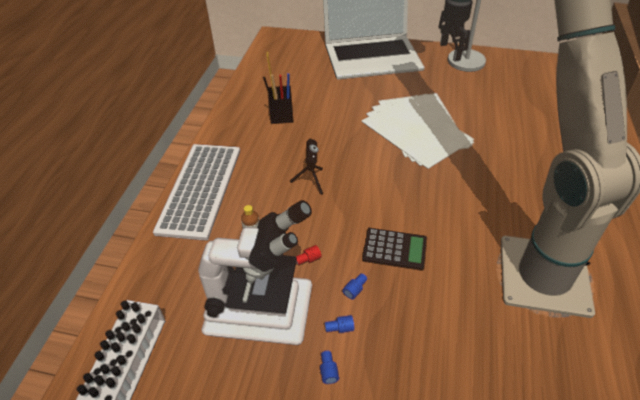

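View pics/top0.png

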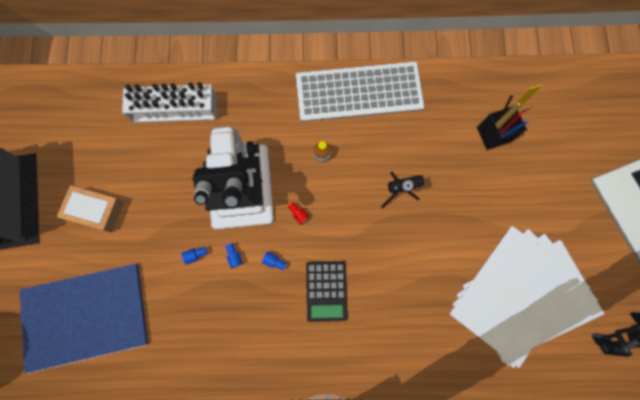

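View pics/wrist0.png

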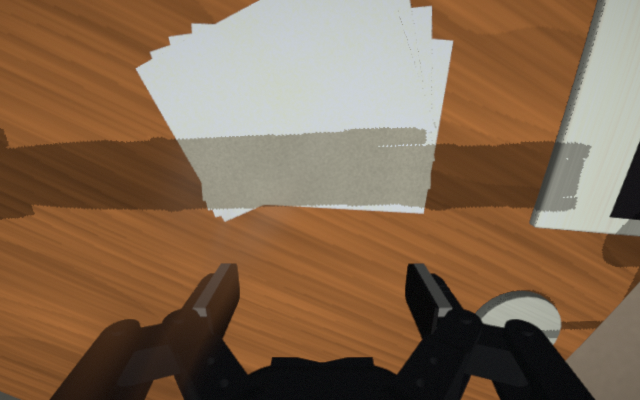

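```bash
python3 - <<'E'
import cv2,numpy as np
s=cv2.imread("pics/scene0.png");t=cv2.imread("pics/top0.png")
def crop(im,x,y,w,h,k,n):
    c=cv2.resize(im[y:y+h,x:x+w],None,fx=k,fy=k,interpolation=cv2.INTER_CUBIC)
    for i in range(0,w,10): cv2.putText(c,str(x+i),(i*k,8),0,.3,(0,255,255),1); cv2.line(c,(i*k,0),(i*k,c.shape[0]),(0,255,255) ,1) if i%20==0 else 0
    for i in range(0,h,10): cv2.putText(c,str(y+i),(0,i*k+8),0,.3,(0,255,0),1); cv2.line(c,(0,i*k),(c.shape[1],i*k),(0,255,0),1) if i%20==0 else 0
    cv2.imwrite(n,c)
crop(s,200,190,130,95,6,"pics/c1.png")
crop(t,180,115,110,90,6,"pics/c2.png")
crop(s,285,135,50,60,9,"pics/c3.png")
crop(t,375,160,60,50,10,"pics/c4.png")
E
```

```text
(no output)
```

View pics/c1.png

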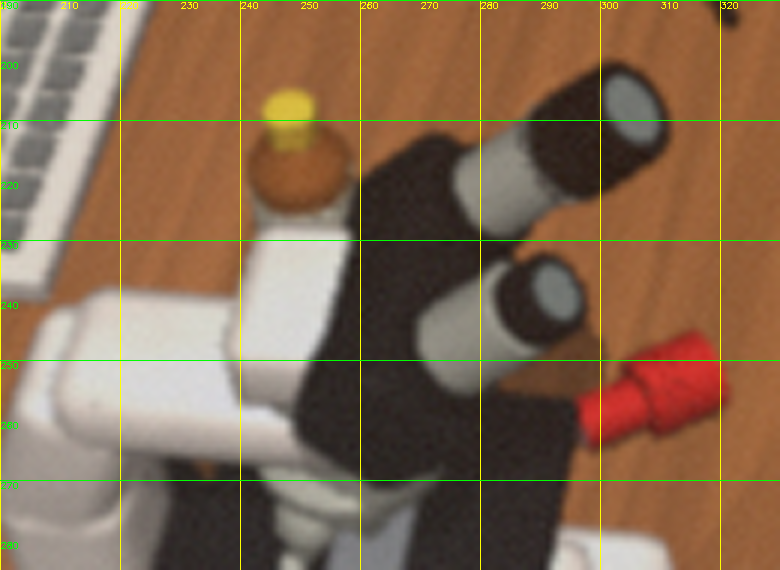

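View pics/c2.png

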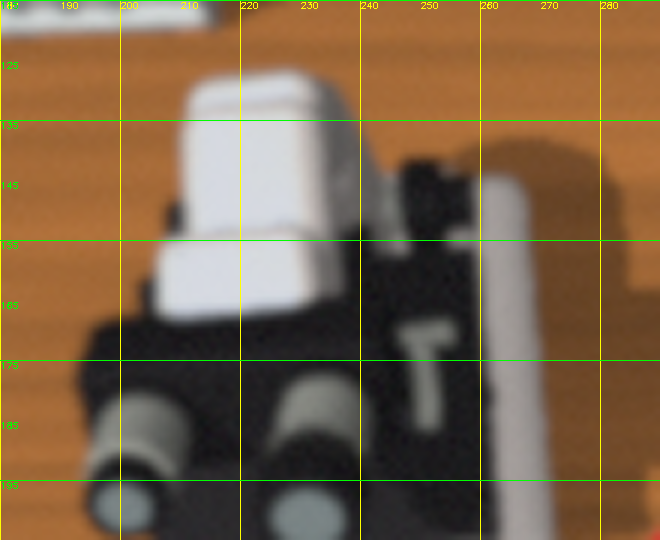

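View pics/c3.png

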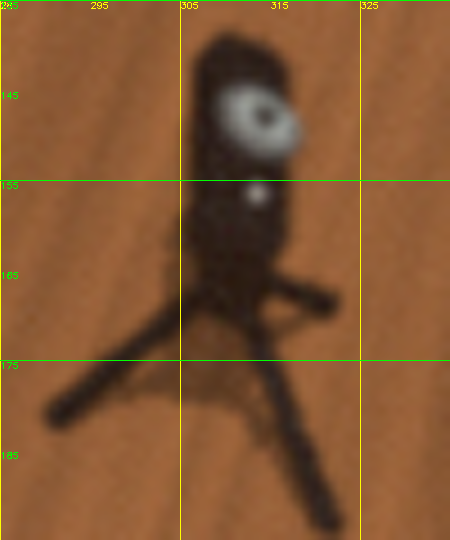

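View pics/c4.png

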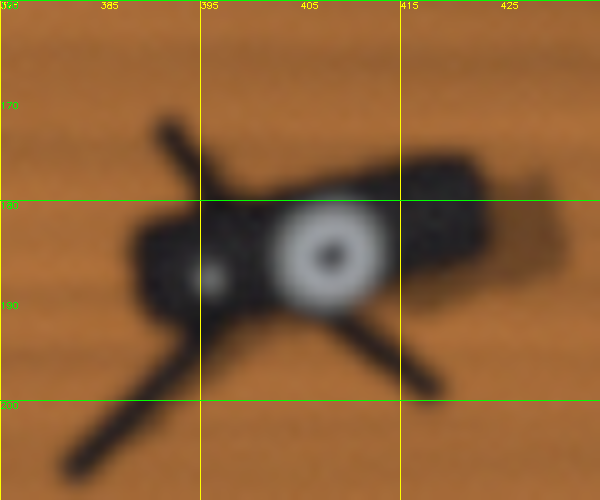

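The tall eyepiece is the wide, long head at scene (305,208) and top (231,202). The short one is at scene (293,238) and top (200,200). The blue and red parts on the desk are look-alikes, so I'm leaving them alone. The webcam lens is at scene (314,148) and top (408,186).

```bash
cat > h.py <<'E'
import numpy as np,cv2
from scipy.spatial.transform import Rotation as R
from scipy.optimize import least_squares
def P(cam,pts):
    pts=np.atleast_2d(pts); M=R.from_euler('xyz',cam['orientation']).as_matrix()
    c=(pts-cam['eye'])@M; u=c[:,0]/-c[:,2]; v=-c[:,1]/-c[:,2]; r2=u*u+v*v; f=1+cam['k1']*r2
    return np.stack([cam['cx']+cam['fx']*u*f,cam['cy']+cam['fy']*v*f],1)
def tri(obs):
    f=lambda X:np.concatenate([(P(c,X)[0]-p) for c,p in obs])
    s=least_squares(f,[600,0,200]); return s.x,s.fun
def tubes(m):  # m=x,y,yaw -> rot, origin of tube frame
    Rm=R.from_euler('z',m[2]).as_matrix(); o=np.array([m[0],m[1],0])+Rm@[-93,0,303]
    z=np.array([-1,0,1])/2**.5; y=np.array([0,1,0]); x=np.cross(y,z)
    return Rm@np.stack([x,y,z],1),o
def web(t):
    Rt=R.from_euler('z',t[2]).as_matrix(); o=np.array([t[0],t[1],0])+Rt@[-12,0,128]
    z=np.array([-.5,0,3**.5/2]); y=np.array([0,1,0]); x=np.cross(y,z)
    return Rt@np.stack([x,y,z],1),o
E
python3 - <<'E'
from h import *
from cell import camera_params
S,T=camera_params('scene'),camera_params('top')
ob=dict(tall=[(305.3-.4,207.8-.4),(231.3-.4,201.7-.4)],short=[(292.8-.4,238.3-.4),(200.5-.4,199.7-.4)],lens=[(314.4-.4,147.8-.4),(408.2-.4,185.6-.4)])
for k,v in ob.items(): print(k,*tri([(S,v[0]),(T,v[1])]))
for sg in (1,-1):
    def f(m):
        A,o=tubes(m); r=[]
        for k,p in (('tall',[0,32*sg,34]),('short',[0,-32*sg,14])):
            X=o+A@p
            for c,q in zip((S,T),ob[k]): r+=list(P(c,X)[0]-q)
        return r
    s=least_squares(f,[700,250,0],x_scale=[100,100,1]); print(sg,s.x,np.round(s.fun,2)); A,o=tubes(s.x); print(o+A@[0,32*sg,0],A[:,2])
E
```

```text
tall [545.11058971 181.12010012 325.00314279] [-0.16444992 -0.04604557  0.00785361  0.17984537]
short [553.86107934 246.15195837 310.65967623] [-0.11337722 -0.03231576  0.00582265  0.13077055]
lens [ 621.78062528 -218.51577561  125.14798819] [-0.28822134 -0.08438533  0.01283263  0.27502537]
1 [445.80144625 251.82235903   2.79102545] [-0.07 -0.58 -0.43  0.15 -0.01 -0.62 -0.5   0.1 ]
[522.1552285  189.82961804 303.        ] [ 0.66409918 -0.24284208  0.70710678]
-1 [6.58662640e+02 2.23323977e+02 8.43851258e-02] [-0.07 -0.58 -0.43  0.15 -0.01 -0.62 -0.5   0.1 ]
[568.6906836  183.59933642 303.        ] [-0.70459067 -0.0595985   0.70710678]
```

```bash
python3 - <<'E'
from h import *
from cell import camera_params
S,T=camera_params('scene'),camera_params('top')
obs=[((314,147.4)),((407.8,185.2))]
ims=[cv2.imread("pics/scene0.png"),cv2.imread("pics/top0.png")]
rows=[]
for yaw in (0.08,.16,.24):
    s=least_squares(lambda m:np.concatenate([P(c,web([*m,yaw])[1])[0]-o for c,o in zip((S,T),obs)]),[600,-200],x_scale=100)
    print(yaw,s.x,s.fun)
    A,o=web([*s.x,yaw]); row=[]
    for c,im,w in zip((S,T),ims,((285,130,60,50),(375,160,60,50))):
        k=6;x,y,W,H=w; cr=cv2.resize(im[y:y+H,x:x+W],None,fx=k,fy=k,interpolation=2)
        for z,col in ((0,(0,255,0)),(-28,(0,0,255))):
            p=P(c,np.array([o+A@[a,b,z] for a,b in((15,46),(15,-46),(-15,-46),(-15,46))]))
            cv2.polylines(cr,[np.int32((p-[x,y]+.5)*k)],True,col,1)
        row.append(cr)
    rows.append(np.vstack(row))
cv2.imwrite("pics/ov.png",cv2.resize(np.hstack(rows),(800,444)))
E
```

```text
0.08 [ 633.07956856 -216.18813368] [-0.18945364 -0.53335991 -0.26990737  0.25394498]
0.16 [ 632.96467548 -215.23529151] [-0.18945364 -0.5333599  -0.26990737  0.25394498]
0.24 [ 632.77400378 -214.29467849] [-0.18945364 -0.53335991 -0.26990737  0.25394498]
```

View pics/ov.png

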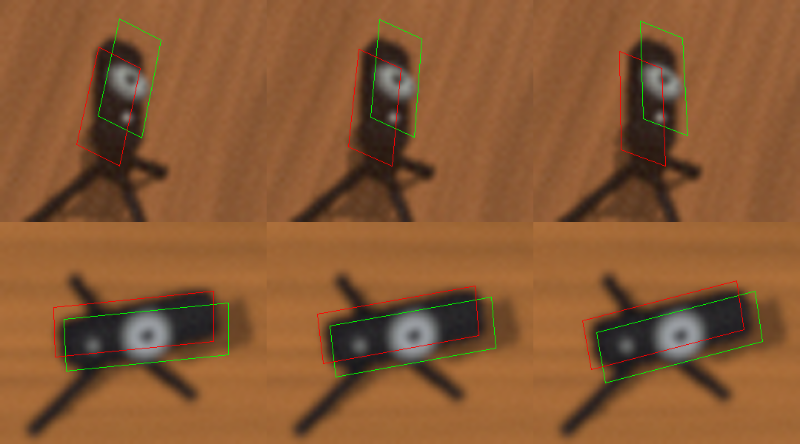

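```bash
python3 - <<'E'
from h import *
from cell import camera_params
S,T=camera_params('scene'),camera_params('top')
for dz in (0,-4,-8):
    def f(m):
        A,o=web(m[:3]); r=[]
        for c,a,b in ((S,(314,147.4),(313.2,155.9)),(T,(407.8,185.2),(395.5,187.3))):
            r+=list(P(c,o)[0]-a)+list(P(c,o+A@[0,m[3],dz])[0]-b)
        return r
    s=least_squares(f,[630,-215,.18,30],x_scale=[100,100,.2,20]);print(dz,s.x,np.round(s.fun,2)); A,o=web(s.x); print(o,A)
E
```

```text
0 [ 6.32978528e+02 -2.15323203e+02  1.52583601e-01  3.22524914e+01] [-0.19 -0.53 -0.16 -1.18 -0.27  0.25 -0.67  0.33]
[ 621.1179482  -217.14711008  128.        ] [[ 0.85596365 -0.15199222 -0.49419084]
 [ 0.13162912  0.98838169 -0.07599611]
 [ 0.5         0.          0.8660254 ]]
-4 [ 6.32877589e+02 -2.14757372e+02  2.00485155e-01  3.05025943e+01] [-0.19 -0.53 -0.28 -0.62 -0.27  0.25 -0.32  0.35]
[ 621.11794803 -217.14710992  128.        ] [[ 0.84867898 -0.19914479 -0.48998504]
 [ 0.17246445  0.97997008 -0.0995724 ]
 [ 0.5         0.          0.8660254 ]]
-8 [ 6.32732060e+02 -2.14128435e+02  2.54287852e-01  2.86126702e+01] [-0.19 -0.53 -0.4  -0.08 -0.27  0.25  0.04  0.38]
[ 621.11794811 -217.14711     128.        ] [[ 0.83817635 -0.25155623 -0.48392134]
 [ 0.21785408  0.96784269 -0.12577811]
 [ 0.5         0.          0.8660254 ]]
```

```bash
cat >> h.py <<'E'
MIC=[658.66,223.3,0.0844]; TS=-1
WEB=[632.88,-214.76,0.20]
def toolgoal(axis,pos,jaw):  # tool x = -axis
    x=-axis; z=jaw-x*(jaw@x); z/=np.linalg.norm(z); return np.stack([x,np.cross(z,x),z],1),pos
def delta(R0,p0,R1,p1):
    return R0.T@(p1-p0), R.from_matrix(R0.T@R1).as_rotvec()
def plan(R0,p0,R1,p1,n):
    rv=R.from_matrix(R0.T@R1).as_rotvec()
    d=(p1-p0)/n
    for i in range(n):
        Ri=R0@R.from_rotvec(rv*i/n).as_matrix()
        print(np.round(Ri.T@d,1),np.round(rv/n,4))
def cur():
    from cell import ctrl
    s=ctrl.read_state(); return R.from_euler('xyz',s['tool_rot']).as_matrix(),np.array(s['eef_pos']),s
E
python3 - <<'E'
from h import *
R0,p0,s=cur(); print(np.round(R0,3))
from cell import camera_params
c=camera_params('wrist'); print('cam in tool',R0.T@(c['eye']-p0)); print(np.round(R0.T@R.from_euler('xyz',c['orientation']).as_matrix(),3))
A,o=tubes(MIC); o=o+A@[0,-32,0]
for nm,j in (('x',A[:,0]),('-x',-A[:,0]),('y',A[:,1]),('-y',-A[:,1])):
    G,p=toolgoal(A[:,2],o+A[:,2]*100,j); d,w=delta(R0,p0,G,p); print(nm,p,w,np.linalg.norm(w))
B,q=web(WEB)
for nm,j in (('x',B[:,0]),('-x',-B[:,0]),('y',B[:,1]),('-y',-B[:,1])):
    G,p=toolgoal(B[:,2],q+B[:,2]*137,j); d,w=delta(R0,p0,G,p); print(nm,p,w,np.linalg.norm(w))
E
```

```text
[[-0.001  0.896  0.444]
 [ 0.001  0.444 -0.896]
 [-1.     0.    -0.001]]
cam in tool [-134.78884643   81.35647877   -0.39683173]
[[ 0.     0.321 -0.947]
 [-0.001  0.947  0.321]
 [ 1.     0.     0.   ]]
x [498.22965556 177.61312317 373.71067812] [-1.13071256 -0.6889899   0.46741989] 1.4041721181708064
-x [498.22965556 177.61312317 373.71067812] [1.83047492 0.51540599 0.75972275] 2.047794033327508
y [498.22965556 177.61312317 373.71067812] [-2.57570881 -1.06729736 -0.20449592] 2.7955711621345154
-y [498.22965556 177.61312317 373.71067812] [ 0.35531054 -0.14872548  0.7762224 ] 0.8665368246365956
x [ 553.98464048 -230.75288113  246.64548032] [-1.27937761 -0.4469426   0.34183872] 1.3976474702653863
-x [ 553.98464048 -230.75288113  246.64548032] [1.78298889 0.36643425 0.47910043] 1.8822488340426344
y [ 553.98464048 -230.75288113  246.64548032] [-2.79077996 -0.74806218 -0.09967812] 2.8910180773691043
-y [ 553.98464048 -230.75288113  246.64548032] [ 0.25349885 -0.06939646  0.52080502] 0.5833655866023353
```

```bash
python3 - <<'E'
from h import *
R0,p0,s=cur()
A,o=tubes(MIC); o=o+A@[0,-32,0]
G,p=toolgoal(A[:,2],o+A[:,2]*110,A[:,0]); plan(R0,p0,G,p,20)
E
```

```text
[ -7.1  25.9 -29.5] [-0.0565 -0.0344  0.0234]
[ -7.4  27.7 -27.8] [-0.0565 -0.0344  0.0234]
[ -7.7  29.4 -25.9] [-0.0565 -0.0344  0.0234]
[ -7.8  31.  -23.9] [-0.0565 -0.0344  0.0234]
[ -7.9  32.5 -21.8] [-0.0565 -0.0344  0.0234]
[ -7.8  33.8 -19.7] [-0.0565 -0.0344  0.0234]
[ -7.7  35.1 -17.5] [-0.0565 -0.0344  0.0234]
[ -7.4  36.2 -15.2] [-0.0565 -0.0344  0.0234]
[ -7.   37.1 -12.9] [-0.0565 -0.0344  0.0234]
[ -6.5  38.  -10.5] [-0.0565 -0.0344  0.0234]
[-6.  38.6 -8.1] [-0.0565 -0.0344  0.0234]
[-5.3 39.2 -5.7] [-0.0565 -0.0344  0.0234]
[-4.5 39.5 -3.4] [-0.0565 -0.0344  0.0234]
[-3.7 39.7 -1. ] [-0.0565 -0.0344  0.0234]
[-2.7 39.8  1.4] [-0.0565 -0.0344  0.0234]
[-1.7 39.7  3.7] [-0.0565 -0.0344  0.0234]
[-0.6 39.5  6. ] [-0.0565 -0.0344  0.0234]
[ 0.5 39.1  8.2] [-0.0565 -0.0344  0.0234]
[ 1.8 38.5 10.4] [-0.0565 -0.0344  0.0234]
[ 3.  37.8 12.4] [-0.0565 -0.0344  0.0234]
```

```bash
python3 -m handwheel '1 -7 26 -30 -.057 -.034 .023; 1 -7 28 -28 -.057 -.034 .023; 1 -8 29 -26 -.057 -.034 .023; 1 -8 31 -24 -.057 -.034 .023; 1 -8 33 -22 -.057 -.034 .023; 1 -8 34 -20 -.057 -.034 .023; 1 -8 35 -18 -.057 -.034 .023; 1 -7 36 -15 -.057 -.034 .023; 1 -7 37 -13 -.057 -.034 .023; 1 -7 38 -10 -.057 -.034 .023'
python3 - <<'E'
from h import *
R0,p0,s=cur(); print(s['qpos'])
A,o=tubes(MIC); o=o+A@[0,-32,0]
G,p=toolgoal(A[:,2],o+A[:,2]*110,A[:,0]); print(p);plan(R0,p0,G,p,10)
E
```

```text
clock: 1.15
eef_pos: [385.4, -189.6, 306.7]
tool_rot: [0.293, 1.157, -0.223]
force: [-0.5, 0.1, 0.7]
width: 85.2
[ 0.80377123  0.06355627 -0.35286042  2.31086383 -0.1953386   0.37424724
  0.10753694]
[491.18375769 177.01703333 380.78174593]
[-5.9 37.9 -6.2] [-0.0544 -0.0343  0.0229]
[-5.2 38.3 -4. ] [-0.0544 -0.0343  0.0229]
[-4.4 38.6 -1.7] [-0.0544 -0.0343  0.0229]
[-3.5 38.7  0.5] [-0.0544 -0.0343  0.0229]
[-2.6 38.7  2.8] [-0.0544 -0.0343  0.0229]
[-1.6 38.5  4.9] [-0.0544 -0.0343  0.0229]
[-0.5 38.2  7.1] [-0.0544 -0.0343  0.0229]
[ 0.6 37.8  9.1] [-0.0544 -0.0343  0.0229]
[ 1.8 37.2 11.1] [-0.0544 -0.0343  0.0229]
[ 3.1 36.5 13. ] [-0.0544 -0.0343  0.0229]
```

```bash
python3 -m handwheel '1 -6 38 -6 -.054 -.034 .023; 1 -5 38 -4 -.054 -.034 .023; 1 -4 39 -2 -.054 -.034 .023; 1 -3 39 1 -.054 -.034 .023; 1 -3 39 3 -.054 -.034 .023'
python3 - <<'E'
from h import *
R0,p0,s=cur(); print(s['qpos'])
A,o=tubes(MIC); o=o+A@[0,-32,0]
G,p=toolgoal(A[:,2],o+A[:,2]*110,A[:,0]); print(p);plan(R0,p0,G,p,6)
E
```

```text
clock: 1.65
eef_pos: [432.5, -17.7, 343.9]
tool_rot: [0.158, 0.985, -0.09]
force: [0.0, -1.3, -0.0]
width: 85.6
[ 0.3745132  -0.05116743 -0.45520947  2.38772927  0.32889054  0.23378296
 -0.63272826]
[491.18375769 177.01703333 380.78174593]
[-1.3 34.2  3.8] [-0.0487 -0.0317  0.021 ]
[-0.5 34.   5.4] [-0.0487 -0.0317  0.021 ]
[ 0.4 33.7  7.1] [-0.0487 -0.0317  0.021 ]
[ 1.4 33.3  8.7] [-0.0487 -0.0317  0.021 ]
[ 2.4 32.8 10.2] [-0.0487 -0.0317  0.021 ]
[ 3.4 32.2 11.7] [-0.0487 -0.0317  0.021 ]
```

```bash
cat > fk.py <<'E'
from h import *
import itertools
D=[([1.04520883,0.6293395,0.03841405,1.51840903,-0.0269959,0.99629552,-0.01998326],[288.2009609,-581.91041292,238.37974499],[-3.13482033,1.56886206,2.03739677]),
([0.80377123,0.06355627,-0.35286042,2.31086383,-0.1953386,0.37424724,0.10753694],[385.4,-189.6,306.7],[.293,1.157,-.223]),
([0.3745132,-0.05116743,-0.45520947,2.38772927,0.32889054,0.23378296,-0.63272826],[432.5,-17.7,343.9],[.158,.985,-.09])]
def fr(q,s):
    e=R.from_euler
    return [e('z',s[0]*q[0]),e('y',q[1]),e('z',s[1]*q[2]),e('y',q[3]),e('z',s[2]*q[4]),e('y',q[5]),e('z',s[3]*q[6])]
E
python3 - <<'E'
from fk import *
res=[]
for s in itertools.product((1,-1),repeat=4):
    Cs=[]
    for q,p,t in D:
        M=R.identity()
        for r in fr(q,s): M=M*r
        Cs.append((M.inv()*R.from_euler('xyz',t)))
    # best base-yaw-free: compare
    f=lambda v:np.concatenate([((R.from_euler('z',v[3])*(R.identity() if 0 else R.identity())).as_matrix()*0).ravel()[:0] for _ in Cs]) 
    C=R.concatenate(Cs).mean(); err=[(C.inv()*c).magnitude() for c in Cs]; res.append((max(err),s,np.round(C.as_matrix(),3).tolist()))
res.sort(); [print(r) for r in res[:3]]
E
```

```text
(0.000314721702754096, (-1, -1, -1, -1), [[-0.0, -0.0, -1.0], [-0.0, 1.0, -0.0], [1.0, 0.0, -0.0]])
(0.3821388466080293, (-1, -1, 1, 1), [[-0.002, -0.275, -0.961], [0.013, 0.961, -0.275], [1.0, -0.013, 0.002]])
(0.39652495120351416, (-1, 1, 1, 1), [[0.022, 0.17, -0.985], [0.251, 0.953, 0.17], [0.968, -0.251, -0.022]])
```

```bash
python3 - <<'E'
from fk import *
A=[];b=[]
for q,p,t in D:
    M=[R.identity()]
    for r in fr(q,(-1,)*4): M.append(M[-1]*r)
    c=lambda i,v:M[i].apply(v)
    z=[0,0,1];y=[0,1,0];x=[1,0,0]
    A.append(np.stack([c(0,z),c(2,z),c(4,z),c(7,z)],1)); b.append(p)
A=np.vstack(A);b=np.concatenate(b)
s=np.linalg.lstsq(A,b,rcond=None);print(s[0],A@s[0]-b)
def more(cols):
    AA=[]
    for k,(q,p,t) in enumerate(D):
        M=[R.identity()]
        for r in fr(q,(-1,)*4): M.append(M[-1]*r)
        AA.append(np.stack([M[i].apply(v) for i,v in cols],1))
    B=np.hstack([A,np.vstack(AA)]); s=np.linalg.lstsq(B,b,rcond=1e-6); print(np.round(s[0],1),np.abs(B@s[0]-b).max())
z=[0,0,1];y=[0,1,0];x=[1,0,0]
more([(2,y),(4,y)]);more([(2,y)]);more([(4,y)]);more([(2,x),(4,x)]);more([(4,x)]);more([(2,y),(4,y),(6,y)]);more([(1,x),(2,x),(4,x)])
E
```

```text
[329.93677051 556.21104369 383.85774753 330.75044792] [24.33628145 13.79052257  1.24015266 12.10324617 23.46666313  0.2468816
 -1.91898368 27.74515149 -1.48703426]
[336.4 559.  382.2 342.1 -11.7 -16.3] 0.057104114488709
[352.2 553.3 385.8 350.8 -28.9] 1.2320705469636266
[325.6 563.  379.7 336.1 -27.5] 0.8092372217795969
[672.9 396.4 560.8 230.7  73.6 206.3] 18.728628602986134
[476.2 535.2 456.1 347.7  85.2] 29.81162110453306
[ 3.363e+02  5.591e+02  3.822e+02  3.419e+02 -1.160e+01 -1.620e+01
 -2.000e-01] 0.01635958035370777
[1163.9  122.2  942.9   -8.1 -205.7  277.1  423.8] 6.963553946650109
```

```bash
cat >> fk.py <<'E'
LO=np.array([-3.06,-.37,-1.25,.18,-1.1,.23,-2.94]);HI=np.array([3.06,2.12,1.32,2.47,4.24,1.98,2.94])
def FK(q):
    M=[R.identity()]
    for r in fr(q,(-1,)*4): M.append(M[-1]*r)
    p=np.array([0,0,336.4])+M[2].apply([0,-11.7,559])+M[4].apply([0,-16.3,382.2])+M[7].apply([0,0,342.1])
    return (M[7]*R.from_matrix([[0,0,-1],[0,1,0],[1,0,0]])).as_matrix(),p
def IK(q0,xdir,pos,jaw=None,w=.02,m=.05):
    def f(q):
        T,p=FK(q); r=[(p-pos)/2, (T[:,0]-xdir)*200, w*(q-q0)]
        if jaw is not None: r.append((T[:,2]-jaw)*200)
        return np.concatenate(r)
    return least_squares(f,np.clip(q0,LO+m+.01,HI-m-.01),bounds=(LO+m,HI-m))
E
python3 - <<'E'
from fk import *
for q,p,t in D: print(FK(q)[1]-p)
R0,p0,s=cur(); qc=s['qpos']
A,o=tubes(MIC); o=o+A@[0,-32,0]; B,w=web(WEB)
rng=np.random.default_rng(0)
for nm,ax,pos in (('pre',A[:,2],o+A[:,2]*110),('grasp',A[:,2],o+A[:,2]*9),('fin',B[:,2],w+B[:,2]*137)):
    print(nm); best=[]
    for k in range(40):
        q0=qc if k==0 else np.array([rng.uniform(-1,1.2),rng.uniform(-.3,1.2),rng.uniform(-1,1),rng.uniform(1,2.3),rng.uniform(-1,4),rng.uniform(.3,1.5),rng.uniform(-2,2)])
        r=IK(q0,-ax,pos)
        T,p=FK(r.x); e=np.linalg.norm(p-pos); a=np.arccos(np.clip(-T[:,0]@ax,-1,1))
        ref=(A if nm!='fin' else B)
        roll=np.arctan2(T[:,2]@ref[:,1],T[:,2]@ref[:,0])
        if e<1 and a<.01: best.append((np.abs(r.x-qc).sum(),np.round(r.x,2),round(roll,2)))
    best.sort(key=lambda z:z[0])
    for b in best[:8]: print(round(b[0],2),b[1],'roll',b[2])
E
```

```text
[ 0.04411113  0.0186072  -0.11950695]
[ 0.08923064  0.02858551 -0.06815792]
[ 0.03625421  0.03209286 -0.17387957]
pre
2.12 [ 0.01  0.07 -0.71  2.3   1.4   0.46 -0.63] roll 1.18
2.2 [-0.08  0.07 -0.61  2.31  1.4   0.45 -0.52] roll 1.28
2.49 [ 0.19  0.09 -0.9   2.3   1.41  0.48 -0.33] roll 1.48
2.56 [ 0.31  0.1  -1.03  2.3   1.42  0.51 -0.94] roll 0.88
2.69 [-0.36  0.05 -0.31  2.31  1.39  0.42 -1.01] roll 0.79
2.87 [-0.27  0.06 -0.41  2.31  1.39  0.43  0.1 ] roll 1.9
2.9 [-0.09  0.07 -0.6   2.31  1.4   0.45 -1.44] roll 0.36
2.97 [-0.22  0.06 -0.45  2.31  1.39  0.43  0.29] roll 2.09
grasp
3.0 [ 0.02  0.35 -0.73  2.28  1.83  0.6  -0.63] roll 1.52
3.1 [ 0.03  0.35 -0.75  2.28  1.83  0.61 -0.55] roll 1.6
3.35 [-0.    0.34 -0.7   2.28  1.84  0.59 -0.26] roll 1.9
3.6 [ 0.2   0.42 -1.    2.28  1.79  0.73 -0.98] roll 1.12
3.84 [-0.14  0.31 -0.51  2.29  1.88  0.52  0.34] roll 2.56
3.89 [ 0.31  0.5  -1.2   2.28  1.76  0.87 -0.29] roll 1.76
3.93 [ 0.24  0.44 -1.07  2.28  1.78  0.78 -1.22] roll 0.85
4.02 [ 0.21  0.42 -1.02  2.28  1.79  0.75  0.11] roll 2.2
fin
2.19 [ 0.95  0.48 -0.58  2.04 -0.23  0.28 -0.63] roll -1.52
2.34 [ 0.95  0.48 -0.58  2.04 -0.23  0.28 -0.49] roll -1.38
2.46 [ 0.95  0.48 -0.58  2.04 -0.23  0.28 -0.36] roll -1.25
2.48 [ 1.15  0.56 -0.89  2.03  0.42  0.31 -0.77] roll -1.04
2.58 [ 0.95  0.48 -0.58  2.04 -0.23  0.28 -0.25] roll -1.14
2.8 [ 0.95  0.48 -0.58  2.04 -0.23  0.28 -0.02] roll -0.91
2.9 [ 1.06  0.52 -0.75  2.04  0.12  0.28  0.1 ] roll -0.44
2.97 [ 0.88  0.46 -0.47  2.04 -0.43  0.3   0.14] roll -0.95
```

```bash
python3 -m handwheel '1 -1 34 4 -.049 -.032 .021; 1 0 34 5 -.049 -.032 .021; 1 0 34 7 -.049 -.032 .021'
python3 - <<'E'
from fk import *
R0,p0,s=cur(); print(s['qpos'])
A,o=tubes(MIC); o=o+A@[0,-32,0]
G,p=toolgoal(A[:,2],o+A[:,2]*110,A[:,0]); print(p);plan(R0,p0,G,p,4)
E
```

```text
clock: 1.95
eef_pos: [455.4, 57.3, 357.3]
tool_rot: [0.09, 0.908, -0.029]
force: [-0.5, -0.6, -0.4]
width: 85.5
[ 0.27743596 -0.0282749  -0.61374272  2.37420399  0.91755825  0.26322554
 -1.29249067]
[491.18375769 177.01703333 380.78174593]
[ 0.3 31.   7.2] [-0.0436 -0.0297  0.0201]
[ 1.2 30.6  8.6] [-0.0436 -0.0297  0.0201]
[ 2.1 30.2  9.8] [-0.0436 -0.0297  0.0201]
[ 3.  29.7 11.1] [-0.0436 -0.0297  0.0201]
```

```bash
python3 -m handwheel '1 0 31 7 -.044 -.03 .02; 1 1 31 9 -.044 -.03 .02; 1 2 30 10 -.044 -.03 .02; 1 3 30 11 -.044 -.03 .02'
python3 - <<'E'
from fk import *
R0,p0,s=cur(); print(s['qpos'])
A,o=tubes(MIC); o=o+A@[0,-32,0]
G,p=toolgoal(A[:,2],o+A[:,2]*110,A[:,0]); print(p);plan(R0,p0,G,p,1)
from cell import *
cv2.imwrite("pics/w1.png",get_image("wrist")); print(camera_params("wrist"))
E
```

```text
clock: 2.35
eef_pos: [491.0, 182.3, 383.4]
tool_rot: [-0.006, 0.776, 0.088]
force: [0.8, 1.0, -0.4]
width: 85.4
[ 0.09987577  0.08042168 -0.81645632  2.30185281  1.42489993  0.48279828
 -1.82773714]
[491.18375769 177.01703333 380.78174593]
[ 1.6 -5.3 -2.1] [ 0.0087  0.0097 -0.0023]
{'fx': 293.72007812755254, 'fy': 293.72007812755254, 'cx': 321.8986435187294, 'cy': 206.14968757021032, 'k1': -0.03710695140409853, 'eye': array([386.0722413 , 260.72753352, 478.79004303]), 'orientation': array([-0.32779755, -0.79692165,  0.10200833])}
```

View pics/w1.png

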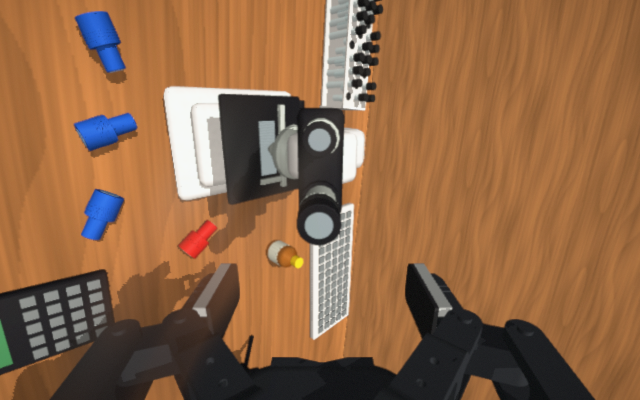

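```bash
python3 - <<'E'
import cv2
im=cv2.imread("pics/w1.png"); c=cv2.resize(im[100:260,250:390],None,fx=4,fy=4,interpolation=2)
for i in range(0,140,20): cv2.line(c,(i*4,0),(i*4,640),(0,255,255),1); cv2.putText(c,str(250+i),(i*4,8),0,.3,(0,255,255))
for i in range(0,160,20): cv2.line(c,(0,i*4),(640,i*4),(0,255,0),1); cv2.putText(c,str(100+i),(0,i*4+8),0,.3,(0,255,0))
cv2.imwrite("pics/w1c.png",c[:600])
E
```

```text
(no output)
```

View pics/w1c.png

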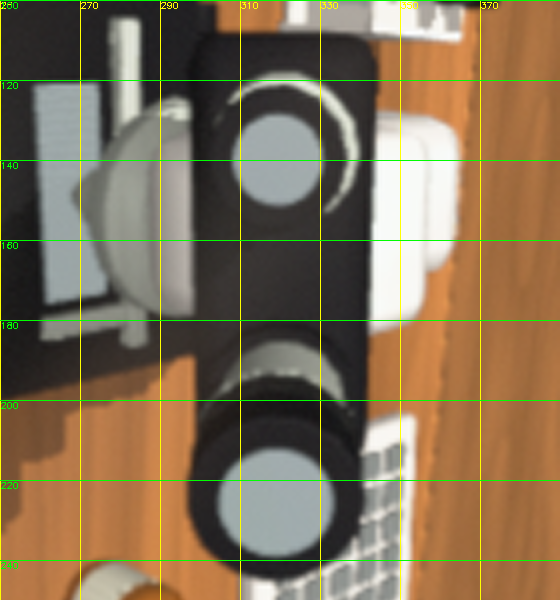

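The enlarged crop confirms it: the large black head at wrist (319,225) is the tall eyepiece, and the smaller one at (319,140) is the short one. Next I'll combine all three views.

```bash
python3 - <<'E'
from fk import *
from cell import camera_params
S,T=camera_params('scene'),camera_params('top')
W=camera_params('wrist')
ob=dict(tall=[(304.9,207.4),(230.9,201.3),(318.6,225.1)],short=[(292.4,237.9),(200.1,199.3),(318.9,139.6)])
def f(m,full=False):
    A,o=tubes(m); r=[]
    for k,p in (('tall',[0,-32,34]),('short',[0,32,14])):
        X=o+A@p
        for c,q,w in zip((S,T,W),ob[k],(1,1,1)): r+=list(w*(P(c,X)[0]-q))
    return r
s=least_squares(f,[658,223,0.08],x_scale=[100,100,1]); print(s.x,np.round(s.fun,2))
A,o=tubes(s.x); o=o+A@[0,-32,0]; print('axis at 34',o+A[:,2]*34)
print('tri',*tri([(c,q) for c,q in zip((S,T,W),ob['tall'])]))
print('wrist-only resid of MIC', [P(W,tubes(MIC)[1]+tubes(MIC)[0]@v)[0] for v in ([0,-32,34],[0,32,14])])
m=s.x
R0,p0,st=cur(); G,p=toolgoal(A[:,2],o+A[:,2]*70,A[:,0]); plan(R0,p0,G,p,2)
E
```

```text
[6.59227551e+02 2.29479960e+02 9.41897302e-02] [-1.19  1.29 -2.98 -0.28 -0.26  1.59 -0.88  1.51 -3.05 -0.02 -0.43  1.91]
axis at 34 [545.71433234 186.61397575 327.04163056]
tri [546.27081051 186.20389013 326.25678255] [-1.4112282   1.37459734 -2.68233404 -0.47663704 -0.50337121  1.68606438]
wrist-only resid of MIC [array([317.02917602, 232.98239754]), array([317.72106188, 148.12989145])]
[21.3 -3.5 -1.6] [ 0.0029  0.0059 -0.0025]
[21.3 -3.5 -1.5] [ 0.0029  0.0059 -0.0025]
```

```bash
python3 - <<'E'
from fk import *
from cell import *
R0,p0,s=cur(); print(p0,s['qd'].round(3))
W=camera_params('wrist'); im=get_image('wrist'); W2=camera_params('wrist'); print(W['eye'],W['orientation'],W2['eye'])
cv2.imwrite("pics/w2.png",im)
R0,p0,s=cur(); print(p0)
c=cv2.resize(im[100:260,250:390],None,fx=4,fy=4,interpolation=2)
for i in range(0,140,20): cv2.line(c,(i*4,0),(i*4,640),(0,255,255),1); cv2.putText(c,str(250+i),(i*4,8),0,.3,(0,255,255))
for i in range(0,160,20): cv2.line(c,(0,i*4),(640,i*4),(0,255,0),1); cv2.putText(c,str(100+i),(0,i*4+8),0,.3,(0,255,0))
cv2.imwrite("pics/w2c.png",c[:600])
E
```

```text
[491.63456264 188.41254933 384.58152014] [ 0.037 -0.039  0.046  0.016 -0.134 -0.088  0.142]
[386.0722413  260.72753352 478.79004303] [-0.32779755 -0.79692165  0.10200833] [385.94133186 258.63296263 477.99126303]
[490.98803246 185.86507518 383.60613187]
```

View pics/w2c.png

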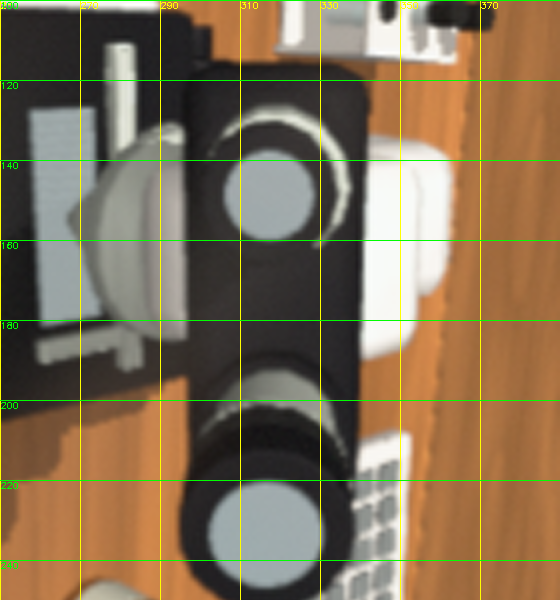

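```bash
python3 - <<'E'
from fk import *
from cell import camera_params
S,T=camera_params('scene'),camera_params('top')
W=camera_params('wrist'); W['eye']=np.array([386.0722413,260.72753352,478.79004303]);W['orientation']=np.array([-0.32779755,-0.79692165,0.10200833])
ob=dict(tall=[(304.9,207.4),(230.9,201.3),(315.9,232.9)],short=[(292.4,237.9),(200.1,199.3),(316.9,148.4)])
def f(m):
    A,o=tubes(m); r=[]
    for k,p in (('tall',[0,-32,34]),('short',[0,32,14])):
        for c,q in zip((S,T,W),ob[k]): r+=list(P(c,o+A@p)[0]-q)
    return r
s=least_squares(f,[658,223,0.08],x_scale=[100,100,1]); print(s.x,np.round(s.fun,2))
A,o=tubes(s.x); o=o+A@[0,-32,0]; print('axis at 34',o+A[:,2]*34)
print('tri',*tri([(c,q) for c,q in zip((S,T,W),ob['tall'])]))
R0,p0,st=cur();print(p0)
G,p=toolgoal(A[:,2],o+A[:,2]*60,A[:,0]); plan(R0,p0,G,p,3)
E
```

```text
[6.58060219e+02 2.22900025e+02 8.08567182e-02] [ 0.32 -0.53 -0.43  0.52  0.46  0.26  0.27 -0.6  -0.48  0.35  0.36 -0.24]
axis at 34 [543.98557415 181.55127937 327.04163056]
tri [545.11123264 181.0720585  325.37325154] [-0.16740029 -0.19803738 -0.00549498  0.13880804 -0.04977403 -0.04715779]
[490.98803246 185.86507518 383.60613187]
[17.  -3.  -1.2] [ 0.0045  0.0029 -0.0038]
[17.  -3.  -1.1] [ 0.0045  0.0029 -0.0038]
[17.  -2.9 -1. ] [ 0.0045  0.0029 -0.0038]
```

```bash
sed -i 's/^MIC=.*/MIC=[658.3,223.0,0.082]; TS=-1/' h.py
python3 -m handwheel '1 17 -3 -1 .005 .003 -.004; 1 17 -3 -1 .005 .003 -.004; 1 17 -3 -1 .005 .003 -.004; 1 0 0 0 0 0 0; 1 0 0 0 0 0 0'
cat > chk.py <<'E'
from fk import *
import sys
z=float(sys.argv[1]);n=int(sys.argv[2])
R0,p0,s=cur(); A,o=tubes(MIC); o=o+A@[0,-32,0]
print('tcp in tube',(A.T@(p0-o)).round(1),'axis ang',np.arccos(min(1,-R0[:,0]@A[:,2])).round(4),'q',s['qpos'].round(2),'F',np.round(s['force'],1),s['width'],s['clock'])
G,p=toolgoal(A[:,2],o+A[:,2]*z,A[:,0]); plan(R0,p0,G,p,n)
E
python3 chk.py 9 4
```

```text
clock: 2.95
eef_pos: [525.5, 177.6, 343.7]
tool_rot: [-0.001, 0.788, 0.075]
force: [-0.2, 0.5, -0.7]
width: 85.4
tcp in tube [-1.7 -2.3 59.2] axis ang 0.0057 q [ 0.08  0.22 -0.8   2.3   1.65  0.55 -2.03] F [-0.2  0.5 -0.7] 85.42741865483806 2.95
[12.6  0.6  0.5] [-0.0009 -0.0008  0.0012]
[12.6  0.6  0.5] [-0.0009 -0.0008  0.0012]
[12.6  0.6  0.4] [-0.0009 -0.0008  0.0012]
[12.6  0.6  0.4] [-0.0009 -0.0008  0.0012]
```

```bash

python3 -m handwheel '1 13 .6 .5 -.001 -.001 .001; 1 13 .6 .5 -.001 -.001 .001; 1 13 .6 .4 -.001 -.001 .001; 1 12 .6 .4 -.001 -.001 .001; 1 0 0 0 0 0 0; 1 0 0 0 0 0 0'
python3 chk.py 9 1
python3 - <<'E'
from cell import *
import cv2
cv2.imwrite("pics/w3.png",get_image("wrist"));im=get_image("scene");cv2.imwrite("pics/s3.png",cv2.resize(im[150:310,180:420],None,fx=3,fy=3,interpolation=2))
E
```

```text
clock: 3.55
eef_pos: [561.4, 181.4, 312.7]
tool_rot: [-0.005, 0.779, 0.077]
force: [-0.6, -0.2, 0.3]
width: 85.5
tcp in tube [ 1.9 -1.5 11.8] axis ang 0.0069 q [ 0.06  0.35 -0.79  2.28  1.82  0.63 -2.15] F [-0.6 -0.2  0.3] 85.4706525717562 3.55
[ 2.8  1.5 -1.9] [0.0014 0.0061 0.0033]
```

View pics/w3.png

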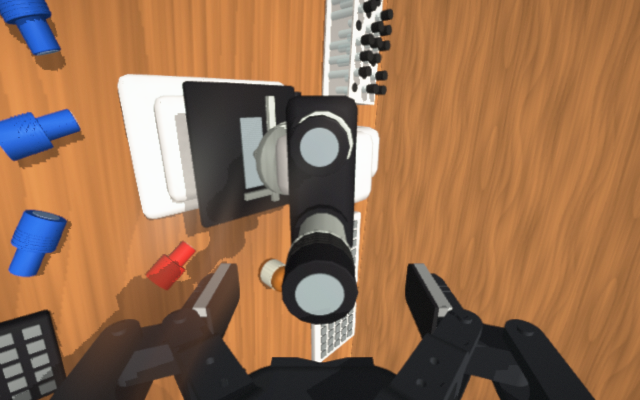

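View pics/s3.png

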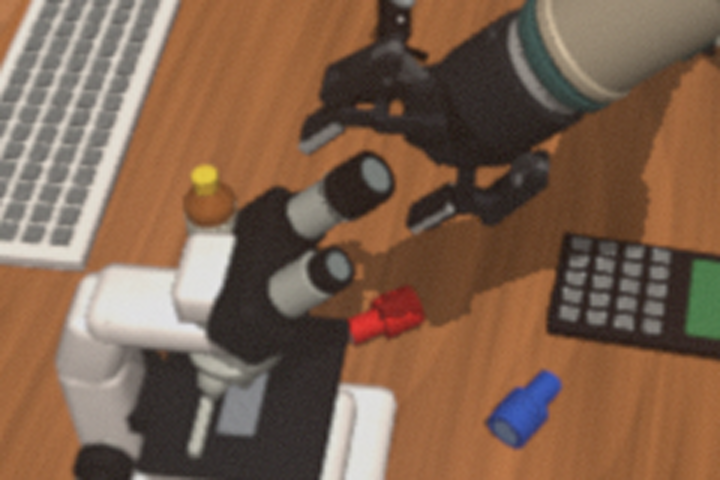

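```bash
python3 - <<'E'
from fk import *
from cell import *
R0,p0,s=cur();print(p0); A,o=tubes(MIC); o=o+A@[0,-32,0]
W=camera_params('wrist'); S=camera_params('scene')
print('eye in tool',R0.T@(W['eye']-p0))
for nm,X in (('tcp',p0),('tip+',p0+R0@[-5,0,42]),('tip-',p0+R0@[-5,0,-42]),('grasp',p0-11*R0[:,0]),('head34',o+A[:,2]*34),('head0',o)):
    a=P(W,X)[0];b=P(S,X)[0]; print(nm,a.round(1),((b-[180,150])*3).round(1))
E
```

```text
[561.44123299 181.44769451 312.9713862 ]
eye in tool [-135.7018797    82.56284645   -0.81913235]
tcp [323.6 271.5] [349.8 181.8]
tip+ [405.3 276.4] [305.6 142.2]
tip- [242.  276.5] [402.7 213.3]
grasp [323.7 283.3] [361.4 174.5]
head34 [319.5 294.4] [375.2 170.5]
head0 [319.6 257.9] [339.6 193.1]
```

```bash

python3 -m handwheel '1 3 1.5 -2 .001 .006 .003; 1 0 0 0 0 0 0; 1 0 0 0 0 0 0'
python3 chk.py 9 1
```

```text
clock: 3.95
eef_pos: [561.6, 183.2, 310.8]
tool_rot: [-0.001, 0.783, 0.082]
force: [-0.6, -0.1, 0.5]
width: 85.3
tcp in tube [ 0.8  0.3 10.2] axis ang 0.0025 q [ 0.06  0.35 -0.79  2.28  1.82  0.63 -2.15] F [-0.6 -0.1  0.5] 85.29991165828397 3.95
[ 1.2 -0.3 -0.8] [0.0009 0.0025 0.0001]
```

Aligned to within 1 mm, so I'll close the gripper.

```bash

python3 -m handwheel '-1 1 0 -.8 0 .002 0; -1 0 0 0 0 0 0; -1 0 0 0 0 0 0; -1 0 0 0 0 0 0; -1 0 0 0 0 0 0; -1 0 0 0 0 0 0; -1 0 0 0 0 0 0; -1 0 0 0 0 0 0; -1 0 0 0 0 0 0; -1 0 0 0 0 0 0'
python3 chk.py 55 5
python3 - <<'E'
from cell import *
import cv2
cv2.imwrite("pics/w4.png",get_image("wrist"))
E
```

```text
clock: 4.95
eef_pos: [561.8, 183.3, 310.2]
tool_rot: [-0.002, 0.783, 0.081]
force: [-0.1, 0.3, 1.0]
width: 34.4
tcp in tube [0.6 0.4 9.7] axis ang 0.002 q [ 0.06  0.36 -0.79  2.28  1.82  0.63 -2.15] F [-0.1  0.3  1. ] 34.39952943273112 4.95
[-9.1 -0.1 -0.1] [0.0003 0.0004 0.0001]
[-9.1 -0.1 -0.1] [0.0003 0.0004 0.0001]
[-9.1 -0.1 -0.1] [0.0003 0.0004 0.0001]
[-9.1 -0.1 -0.1] [0.0003 0.0004 0.0001]
[-9.1 -0.1 -0.1] [0.0003 0.0004 0.0001]
```

View pics/w4.png

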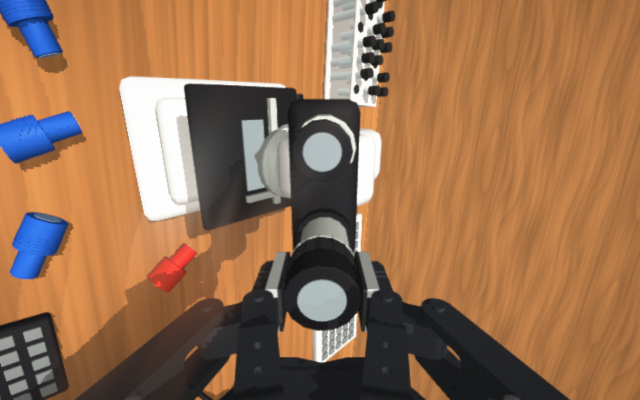

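The jaws are closed on the tall head at wrist (322,298) and read 34.4 mm. Now I'll draw it straight out along the tube axis.

```bash

python3 -m handwheel '-1 -8 0 0 0 0 0; -1 -9 0 0 0 0 0; -1 -9 0 0 0 0 0; -1 -9 0 0 0 0 0; -1 -9 0 0 0 0 0; -1 -9 0 0 0 0 0; -1 -9 0 0 0 0 0; -1 0 0 0 0 0 0; -1 0 0 0 0 0 0'
python3 chk.py 90 3
python3 - <<'E'
from cell import *
import cv2
cv2.imwrite("pics/w5.png",get_image("wrist"));im=get_image("scene");cv2.imwrite("pics/s5.png",cv2.resize(im[150:310,180:420],None,fx=3,fy=3,interpolation=2))
E
```

```text
clock: 5.9
eef_pos: [511.7, 180.0, 357.7]
tool_rot: [-0.001, 0.784, 0.084]
force: [0.3, -0.4, -0.7]
width: 34.4
tcp in tube [-1.4  1.1 78.7] axis ang 0.0022 q [ 0.08  0.17 -0.8   2.31  1.58  0.52 -1.97] F [ 0.3 -0.4 -0.7] 34.43110005251654 5.9
[-3.8 -0.4  0.5] [ 0.0009  0.0006 -0.0005]
[-3.8 -0.4  0.5] [ 0.0009  0.0006 -0.0005]
[-3.8 -0.4  0.5] [ 0.0009  0.0006 -0.0005]
```

View pics/w5.png

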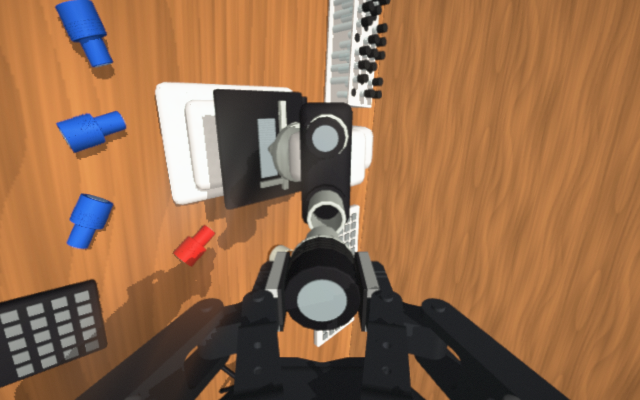

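View pics/s5.png

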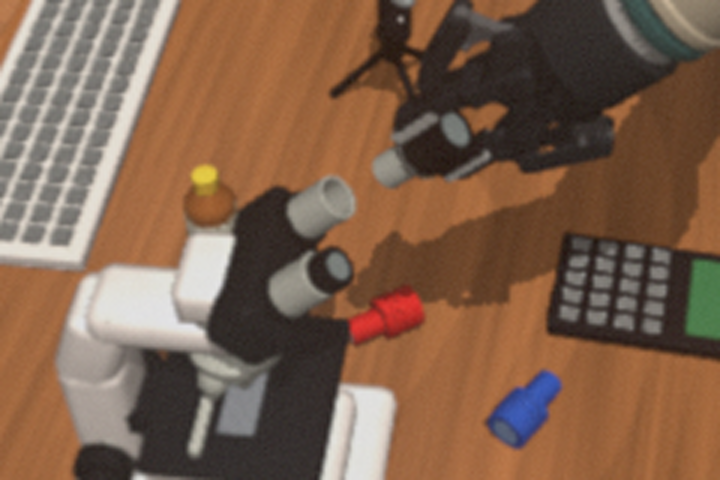

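```bash
cat > fin.py <<'E'
from fk import *
import sys
z=float(sys.argv[1]);n=int(sys.argv[2])
R0,p0,s=cur(); B,w=web(WEB)
print('foot in web',(B.T@(p0+37.7*R0[:,0]-w)).round(1),'axis ang',np.arccos(min(1,-R0[:,0]@B[:,2])).round(4),'q',s['qpos'].round(2),'F',np.round(s['force'],1),s['width'].round(1),s['clock'])
G,p=toolgoal(B[:,2],w+B[:,2]*(z+37.7),B[:,0]); plan(R0,p0,G,p,n)
E
python3 fin.py 200 12
```

```text
Traceback (most recent call last):
  File "fin.py", line 5, in <module>
    print('foot in web',(B.T@(p0+37.7*R0[:,0]-w)).round(1),'axis ang',np.arccos(min(1,-R0[:,0]@B[:,2])).round(4),'q',s['qpos'].round(2),'F',np.round(s['force'],1),s['width'].round(1),s['clock'])
                                                                                                                                                                   ^^^^^^^^^^^^^^^^
AttributeError: 'float' object has no attribute 'round'
```

```bash
sed -i "s/s\['width'\].round(1)/round(s['width'],1)/" fin.py; python3 fin.py 200 12
```

```text
foot in web [ 99.9 407.9 176.3] axis ang 0.2718 q [ 0.08  0.17 -0.8   2.31  1.58  0.52 -1.97] F [ 0.1  0.1 -1.7] 35.0 6.0
[ -1.1 -34.9  -3.9] [-0.0076  0.0219  0.0059]
[ -1.3 -34.8  -4.2] [-0.0076  0.0219  0.0059]
[ -1.4 -34.8  -4.5] [-0.0076  0.0219  0.0059]
[ -1.5 -34.8  -4.8] [-0.0076  0.0219  0.0059]
[ -1.6 -34.7  -5.1] [-0.0076  0.0219  0.0059]
[ -1.7 -34.7  -5.4] [-0.0076  0.0219  0.0059]
[ -1.7 -34.6  -5.7] [-0.0076  0.0219  0.0059]
[ -1.8 -34.6  -6. ] [-0.0076  0.0219  0.0059]
[ -1.9 -34.5  -6.3] [-0.0076  0.0219  0.0059]
[ -1.9 -34.4  -6.6] [-0.0076  0.0219  0.0059]
[ -2.  -34.4  -6.9] [-0.0076  0.0219  0.0059]
[ -2.  -34.3  -7.2] [-0.0076  0.0219  0.0059]
```

```bash

python3 -m handwheel '-1 -1 -20 -3 -.008 .022 .006; -1 -1 -34 -4 -.008 .022 .006; -1 -1 -34 -4 -.008 .022 .006; -1 -1 -34 -5 -.008 .022 .006; -1 -2 -34 -5 -.008 .022 .006; -1 -2 -34 -5 -.008 .022 .006'
python3 fin.py 200 7
```

```text
clock: 6.6
eef_pos: [510.1, 35.6, 343.2]
tool_rot: [-0.014, 0.903, 0.133]
force: [0.6, -0.2, -2.0]
width: 34.6
foot in web [ 62.3 268.2 178.4] axis ang 0.1492 q [ 0.95  0.19 -1.22  2.31  1.2   0.24 -1.17] F [ 0.6 -0.2 -2. ] 34.6 6.6
[ -2.7 -38.9  -6.1] [-0.0059  0.0206  0.0055]
[ -2.8 -38.9  -6.4] [-0.0059  0.0206  0.0055]
[ -2.8 -38.8  -6.7] [-0.0059  0.0206  0.0055]
[ -2.9 -38.8  -7. ] [-0.0059  0.0206  0.0055]
[ -3.  -38.7  -7.3] [-0.0059  0.0206  0.0055]
[ -3.  -38.7  -7.5] [-0.0059  0.0206  0.0055]
[ -3.1 -38.6  -7.8] [-0.0059  0.0206  0.0055]
```

```bash

python3 -m handwheel '-1 -2 -30 -5 -.005 .018 .005; -1 -2 -30 -5 -.005 .018 .005; -1 -2 -30 -5 -.005 .018 .005; -1 -2 -30 -5 -.005 .018 .005'
python3 fin.py 200 6
```

```text
clock: 7.0
eef_pos: [511.3, -62.5, 336.3]
tool_rot: [-0.016, 0.971, 0.145]
force: [-0.4, -0.4, -0.1]
width: 34.5
foot in web [ 40.4 172.2 181.3] axis ang 0.0813 q [ 1.21  0.27 -1.24  2.23  0.57  0.26 -0.29] F [-0.4 -0.4 -0.1] 34.5 7.0
[ -2.7 -29.2  -5.2] [-0.0051  0.0126  0.005 ]
[ -2.8 -29.1  -5.3] [-0.0051  0.0126  0.005 ]
[ -2.9 -29.1  -5.5] [-0.0051  0.0126  0.005 ]
[ -2.9 -29.   -5.7] [-0.0051  0.0126  0.005 ]
[ -3.  -29.   -5.9] [-0.0051  0.0126  0.005 ]
[ -3.1 -28.9  -6.1] [-0.0051  0.0126  0.005 ]
```

```bash

python3 -m handwheel '-1 -3 -29 -5 -.005 .013 .005; -1 -3 -29 -5 -.005 .013 .005; -1 -3 -29 -6 -.005 .013 .005; -1 -3 -29 -6 -.005 .013 .005; -1 -3 -20 -4 -.003 .009 .003; -1 0 0 0 0 0 0; -1 0 0 0 0 0 0'
python3 fin.py 170 2
```

```text
clock: 7.7
eef_pos: [502.2, -213.0, 331.8]
tool_rot: [0.015, 1.039, 0.196]
force: [-0.4, 0.8, -0.3]
width: 34.9
foot in web [  2.   27.6 196.6] axis ang 0.0085 q [ 1.45  0.44 -1.22  2.05  0.3   0.47  0.31] F [-0.4  0.8 -0.3] 34.9 7.7
[ 13.3 -13.8  -0.7] [-0.0095  0.0041  0.0011]
[ 13.3 -13.8  -0.8] [-0.0095  0.0041  0.0011]
```

```bash

python3 -m handwheel '-1 13 -14 -1 -.009 .004 .001; -1 13 -14 -1 -.009 .004 .001; -1 0 0 0 0 0 0; -1 0 0 0 0 0 0; -1 0 0 0 0 0 0'
python3 fin.py 100 4
python3 - <<'E'
from cell import *
import cv2
print(ctrl.read_state()['qd'].round(3),camera_params('wrist'))
cv2.imwrite("pics/w6.png",get_image("wrist"));im=get_image("scene");cv2.imwrite("pics/s6.png",cv2.resize(im[60:220,240:480],None,fx=3,fy=3,interpolation=2))
im=get_image("top");cv2.imwrite("pics/t6.png",cv2.resize(im[130:280,320:500],None,fx=4,fy=4,interpolation=2))
E
```

```text
clock: 8.2
eef_pos: [518.2, -231.5, 307.4]
tool_rot: [0.002, 1.05, 0.21]
force: [0.2, 0.6, -0.9]
width: 34.0
foot in web [ -0.3   6.5 169.5] axis ang 0.0056 q [ 1.37  0.5  -1.13  2.02  0.36  0.46  0.32] F [ 0.2  0.6 -0.9] 34.0 8.2
[17.4 -1.7  0.1] [ 0.0017 -0.0006 -0.0012]
[17.4 -1.7  0.1] [ 0.0017 -0.0006 -0.0012]
[17.4 -1.6  0.1] [ 0.0017 -0.0006 -0.0012]
[17.4 -1.6  0.1] [ 0.0017 -0.0006 -0.0012]
[-0.007 -0.016 -0.017  0.012 -0.012  0.001 -0.003] {'fx': 293.72007812755254, 'fy': 293.72007812755254, 'cx': 321.8986435187294, 'cy': 206.14968757021032, 'k1': -0.03710695140409853, 'eye': array([ 434.17925878, -164.80351633,  424.36389836]), 'orientation': array([-0.32596405, -0.52066735,  0.20756174])}
```

View pics/w6.png

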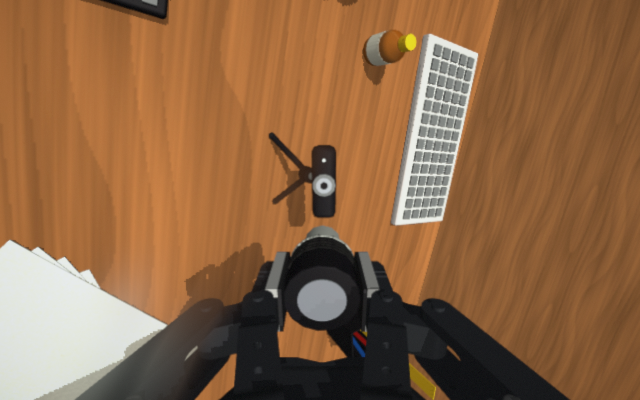

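View pics/s6.png

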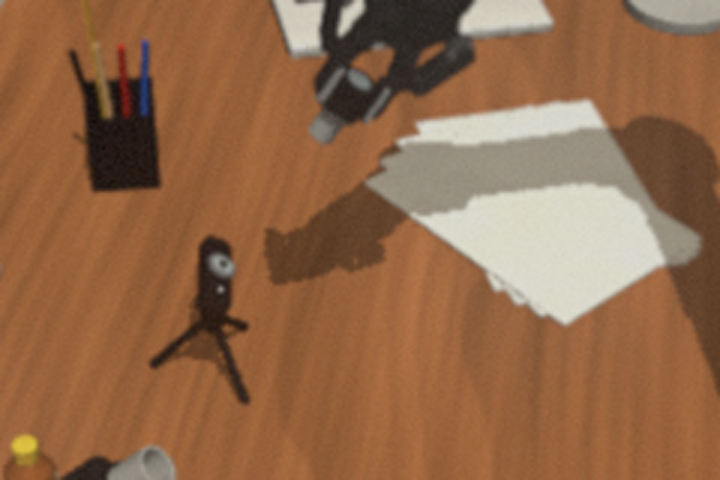

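View pics/t6.png

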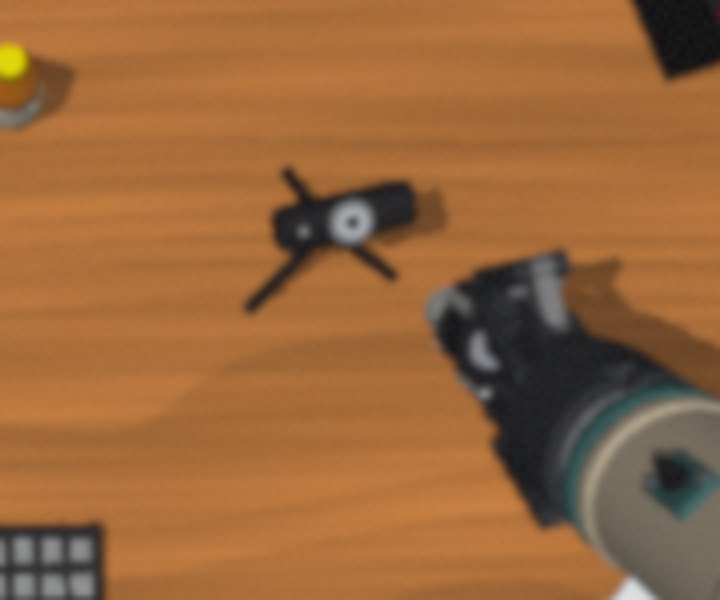

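```bash
python3 - <<'E'
from fk import *
from cell import camera_params
S,T,W=[camera_params(n) for n in('scene','top','wrist')]
B,w=web(WEB)
for nm,X in (('lens',w),('led',w+B@[0,30.5,-4]),('end+',w+B@[0,46,-4]),('end-',w+B@[0,-46,-4]),('edge',w+B@[15,0,-4]),('edge-',w+B@[-15,0,-4])): print(nm,P(W,X)[0].round(1))
im=cv2.imread('pics/w6.png')[135:235,260:380]; c=cv2.resize(im,None,fx=6,fy=6,interpolation=2)
for i in range(0,120,20): cv2.line(c,(i*6,0),(i*6,600),(0,255,255),1); cv2.putText(c,str(260+i),(i*6,8),0,.3,(0,255,255))
for i in range(0,100,20): cv2.line(c,(0,i*6),(720,i*6),(0,255,0),1); cv2.putText(c,str(135+i),(0,i*6+8),0,.3,(0,255,0))
cv2.imwrite('pics/w6c.png',c)
E
```

```text
lens [323.4 184.8]
led [323.6 159. ]
end+ [323.7 145.7]
end- [323.1 219.3]
edge [335.7 184.1]
edge- [311.  183.9]
```

View pics/w6c.png

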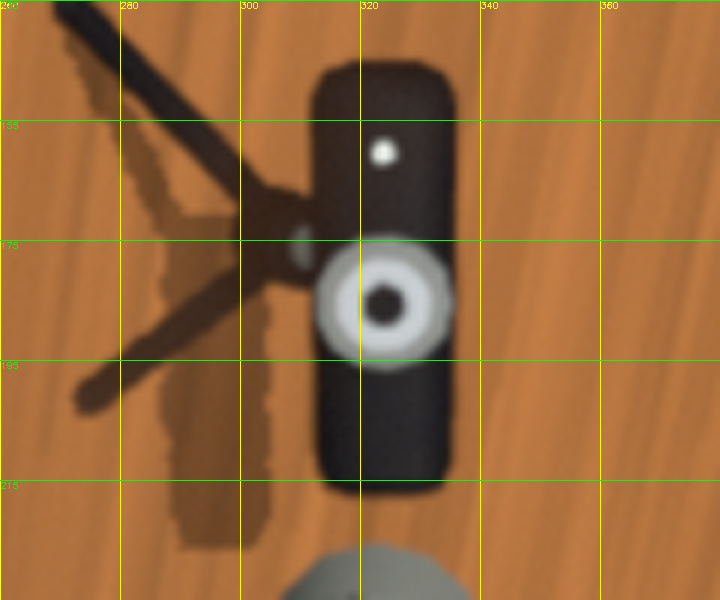

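The wrist crop shows the webcam lens at (323.4,185.4); my model predicted (323.4,184.8), and the yaw agrees too. I'll move in along the line of sight.

```bash

python3 -m handwheel '-1 14 -2 0 .002 -.001 -.001; -1 14 -2 0 .002 -.001 -.001; -1 14 -2 0 .002 -.001 -.001; -1 14 -1 0 .002 -.001 -.001; -1 10 0 0 0 0 0; -1 0 0 0 0 0 0; -1 0 0 0 0 0 0; -1 0 0 0 0 0 0'
python3 fin.py 100 1
```

```text
clock: 9.15
eef_pos: [553.0, -232.5, 252.1]
tool_rot: [-0.008, 1.042, 0.19]
force: [-0.5, 0.1, -0.7]
width: 34.5
foot in web [  1.8  -1.7 104.7] axis ang 0.0068 q [ 1.17  0.56 -0.92  2.03  0.47  0.32  0.22] F [-0.5  0.1 -0.7] 34.5 9.15
[ 4.7  1.6 -1.6] [-0.0007  0.0048  0.0049]
```

```bash

python3 -m handwheel '-1 5 1.6 -1.6 0 .005 .005; -1 0 0 0 0 0 0; -1 0 0 0 0 0 0; -1 0 0 0 0 0 0; -1 0 0 0 0 0 0'
python3 fin.py 100 1
python3 - <<'E'
from cell import *
import cv2
print(ctrl.read_state()['qd'].round(3))
cv2.imwrite("pics/w7.png",get_image("wrist"));im=get_image("scene");cv2.imwrite("pics/s7.png",cv2.resize(im[80:330,180:420],None,fx=2.4,fy=2.4,interpolation=2))
E
```

```text
clock: 9.65
eef_pos: [553.7, -231.6, 247.9]
tool_rot: [-0.001, 1.047, 0.197]
force: [0.4, 0.2, -0.9]
width: 34.4
foot in web [  0.3  -0.8 100.6] axis ang 0.0016 q [ 1.16  0.57 -0.91  2.03  0.47  0.32  0.22] F [ 0.4  0.2 -0.9] 34.4 9.65
[ 0.6  0.7 -0.3] [-0.0013  0.0006  0.0014]
[ 0.002 -0.    -0.001 -0.001 -0.001 -0.     0.001]
```

View pics/w7.png

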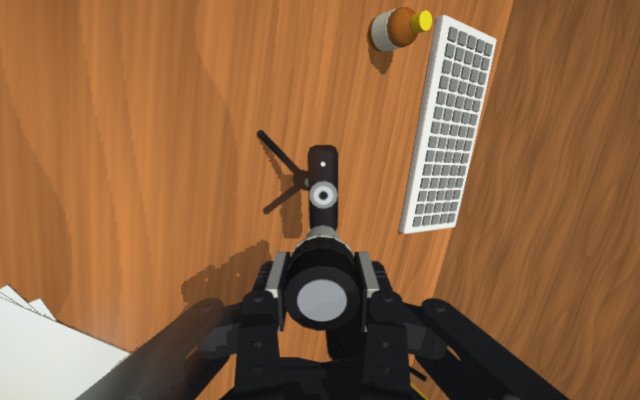

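View pics/s7.png

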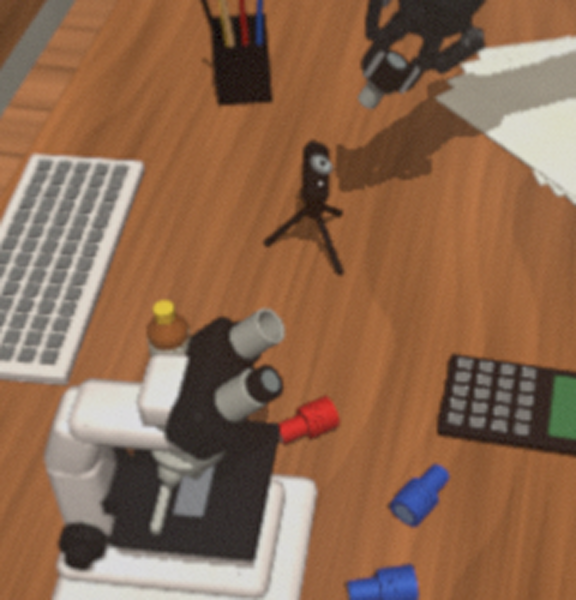

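```bash
python3 - <<'E'
from fk import *
from cell import *
R0,p0,s=cur(); S=camera_params('scene'); W=camera_params('wrist')
for d in (37.7,9.7,-24.3): X=p0+d*R0[:,0]; print(d,X.round(0),((P(S,X)[0]-[180,80])*2.4).round(0),P(W,X)[0].round(1))
B,w=web(WEB); print('lens',P(W,w)[0].round(1))
E
```

```text
37.7 [ 572. -228.  215.] [365.  98.] [323.7 241.1]
9.7 [ 558. -231.  239.] [378.  80.] [324.  262.8]
-24.3 [ 542. -234.  269.] [394.  57.] [324.5 300.7]
lens [322.9 195.4]
```

```bash
python3 -c "
from cell import ctrl
print(ctrl.finish_job()); s=ctrl.read_state(); print(s['clock'],s['width'],s['eef_pos'])"
```

```text
the job is handed in; nothing more can be done
None
the job is handed in; nothing more can be done
```

I drew the tall eyepiece straight out of its tube and am holding it in the gripper in front of the webcam. The job went in at about 9.8 s on the robot's clock, and no verdict was reported.

**Final pose:** By arm pose and calibration, the lower lens is 100.6 mm from the webcam lens. It is within 1 mm of the line of sight both ways, and the axis is about 0.1° off.

**Last checks:**
- **Stillness and grip:** joint speeds were at most 0.002 rad/s and the gripper opening was steady at about 34.4 mm. That is a little under the 36 mm head, but the eyepiece kept its place in the jaws in every wrist picture.
- **Position:** the webcam lens and the top of the eyepiece head were within 1–3 px of prediction in the wrist picture. The barrel end was within about 2 px in the scene picture.
- **Other objects:** in the last pictures the short eyepiece was still in its tube. The bottle, calculator and tripod looked undisturbed, judged by eye only.

**One disagreement on the way:** the first wrist picture near the microscope was about 8 px off because the arm was still moving. A picture taken once it had nearly stopped agreed to about 1 px.

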